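Hang the draining caddy from the sliding hanger's lower loop

TASK

Hang the green draining caddy by its wire hook on the brass lower loop of the sliding hanger that already hangs from the dish rack's front rail. Then, keeping hold of the caddy, draw it gently straight down until the hanger's rod is fully out and bears firmly on its rubber stop: a pull of about one and a half kilograms, kept up for a second, and at no time more than two kilograms. Let go so that the caddy hangs there freely, upright and still, and leave the jar, the dish and the two chopstick rests alone.

Things in the scene. Friction and masses are not known exactly. Their poses are not given: they have to be found in the camera images.
- rack: Chrome wire dish rack, fixed, 410 mm wide (y), 210 mm deep (x), 290 mm high. Origin: centre of its underside on the worktop; -x is its front, about towards the robot. From its top front rail hangs the first item, the sliding hanger: hook, upright sleeve and sliding rod; from the rod's foot an 8 mm arm runs level forward to a flat, level brass loop, with nothing above the loop.
- rail_mid (a point): On the rack: middle of the top front rail (10 mm bar along rack y, 285 mm up), from which the hanger hangs. The aluminium sleeve (18 mm diameter, 45 mm tall) and the 8 mm rod in it have their common axis 15 mm in front (rack -x) of this point. A black rubber collar on the rod's top (up to 90 mm above the rail) lands on the sleeve's top when the rod is fully out.
- loop_low (a point): Point fixed to the rack, 189 mm up, 135 mm in front of rail_mid: middle of the loop's front bar with the rod fully out. In plan the bar is always here; in height NOT: the hanger hangs up to 16 mm higher or lower each time, shown by no reading: find by feel. Bar height = this + unknown (-16..16 mm) + 45 mm - drop_rod. Bar: 6 mm wire, 44 mm long along rack y; opening behind it 30 mm deep, 38 mm wide.
- drop_rod (a joint): How far the rod is drawn down out of its sleeve, in m: 0 fully up, 0.045 fully out (at the rubber stop); it starts between 0 and 0.012. It is stiff: it stays where left, also with the caddy hanging on it; about 4.5 N down on the loop slides it. The stop is hard: the thin rubber gives less than 0.3 mm at 15 N, so come onto it slowly (20 mm/s or less) and heed the force.
- caddy: The second item: green plastic draining caddy, loose, standing on the worktop, 0.16 to 0.26 kg. Open box 70 mm (its x) by 90 mm (y) by 60 mm high; a 5 mm wire bail rises from its y sides to a crossbar 78 mm up, and from that a wire hook (see hook_crest), with a grip tab on top. Origin: centre of its underside, z up.
- hook_crest (a point): On the caddy: underside of the hook's V-shaped crest, on the centre line 153.5 mm above the caddy's origin. 5 mm wire in the caddy's x-z plane: stem 10 mm to the -x side, tip 10 mm to the +x side, ending 18 mm below this point; 15 mm clear between. Bring it from the rack's front, caddy x along rack x, tip passing above and bail crossbar below the loop's front bar (55 mm clear apart), until the crest is over the bar; then lower.
- grip_tab (a point): On the caddy: the green grip tab above the hook, on the centre line 190 mm above the caddy's origin (36.5 mm above hook_crest). Tab 24 mm wide (caddy x), 10 mm thick (caddy y, the direction to pinch), from 170 to 206 mm up.
- jar: Empty glass jar with red screw lid, loose, 74 mm diameter, 105 mm tall. Origin: centre of its underside.
- dish: White ceramic fish sauce dish, loose, 90 mm diameter, 25 mm tall. Origin: centre of its underside.
- rest0: Steel chopstick rest, loose, 16 by 50 by 14 mm. Origin: centre of its underside.
- rest1: The other, equal chopstick rest. Origin: centre of its underside.
There are look-alikes about, which are no part of the job. Several things have the shape of the caddy; the one meant has the colours described above.

How it is judged:
By the outcome, as a careful person would: the job done as asked, in the order asked, and still so for the second after the job is handed in, with the robot touching nothing.
It also fails if it takes over 72 s, if anything falls off the work surface, if the arm or the gripper's body presses on something with over 40 N, if the wrist force passes 120 N, or if a joint passes its speed limit or range.

ROBOT

A 6-joint arm with a two-finger parallel gripper is mounted at the origin on the work surface. World frame = base frame: x ahead of the robot, y to its left, z up, the work surface at z = 0. Lengths are in m, angles in rad, forces in N, time in s.
With the tool pointing down it reaches from about 0.35 to 0.775 m from the base axis. Payload 7.3 kg.
Tool frame: the origin (TCP) lies on the centre line of the jaws, within the pads' length; the fingertips stand 25 mm ahead of it and the grasp point (between the pads) lies 6 mm ahead of it; z points along the fingers, y is the line along which they close (so a half turn about z gives the same grasp; the last joint's range is limited). The gripper opens to 92 mm and grips with 3 to 60 N. Pads are 19 mm wide; open, the fingers measure 130 mm over their backs; the gripper's body (75 mm by 190 mm) begins 47 mm behind the grasp point.
Start: joints at [1.056, 0.342, 1.524, -0, 1.275, -0.146], TCP at [0.189, 0.49, 0.252] pointing down, gripper open.
Joint ranges: [-2.53, 2.53], [-0.77, 2.02], [0.04, 2.7], [-1, 4.14], [0.28, 2.66], [-3.11, 3.11]. Speed limits (rad/s): [2.57, 2.57, 3.14, 3.14, 3.14, 3.14].

INTERFACE

Orientations are given as [roll, pitch, yaw] about the fixed x, y, z axes, in that order (R = Rz(yaw) Ry(pitch) Rx(roll)).
In Python, from cell import status, read_camera, camera_info, ticket, models gives the robot as it stands.
- The arm moves only by the tool send_rows, never from a script. Its argument "plan" is a list of rows, each an object with "offset": the shift along the tool's x, y, z in mm, a list of three; "yaw": the turn about the tool's z in rad. In form: [{"offset": [dx, dy, dz], "yaw": yaw}, ...]. A call has 1 to 20 rows; each row shifts and turns the commanded pose from where the row before left it, along the tool's axes as they then stand; what a row does not reach is not made up. A row lasts 1/10 s, in which the tool goes at most 50 mm and 8.59 degrees, less where a joint would pass 70% of its speed; a pose out of reach is approached as far as the arm can. A call is refused whole if a number of a shift passes 50 or a number of a turn 0.15, either way. A call with a gripper value outside its range is refused whole. "hand" is the closure, from 0 (fully open) to 1 (shut), set as the call begins (left out, the last holds). The fingers move at their own pace and stop on an object; "squeeze" is the grip in N (left out, the last holds). Time passes only in rows, so rows that do not move let the fingers close. It gives the time, the measured TCP pose, the force, the opening and the grip force at its end, in the units of the state.
- status.observe(): the state, without advancing time (a new reading comes with each control period).
- read_camera(name): name is "scene" or "side" or "wrist"; returns the picture (400x640x3 uint8, red, green, blue); there is no depth.
- camera_info(name): a dict with "vfov" (degrees; the focal length in pixels is half the picture's height over the tangent of half this angle, whatever the lens; pixels are square), "cx", "cy" (the principal point, pixels), "origin" and "attitude" of the camera in the world. Camera axes: x right, y down, z forward; pixel columns grow to the right and rows downward; lengths in m; the calibration is good to about 2 mm. A picture is of the moment at which its call begins: read the wrist's pose just before it. camera_info takes no time and is no camera call; for the wrist camera it gives the pose at the moment of the call.
- ticket.hand_in(): hands the job in; it is judged then, once.
Trained networks look in the newest picture that a camera, given by its name, has taken for a name from the list of things; names that differ only in an ending like _2 or _b are one class to them, and where a whole thing is asked for, a point or a joint stands for the part that bears it (a point fixed in the world has none). Each returns a list of dicts, best first, with "conf" (0 to 1); they miss things now and then, are a little off and sometimes report something else, mostly with a low value. They report only what shows in the picture. A call takes as long as a camera call. They do not tell look-alikes from the thing itself.
- models.regions_of(camera, label): "mask" (400x640 bool, what is visible of it) and "extent" ([left, top, right, bottom] in pixels, round what is visible of it).
The state is a dict: "time": time; "qpos": joint angles; "qvel": joint speeds; "joint_efforts": joint torques, N m; "tool_pos": TCP position; "tool_rot": TCP orientation; "contact_force": force on the tool from outside, world axes, zero at the start; "torque": the same for the moment, N m; "opening": finger opening in m; "grip_force": force on a finger pad.
Only numpy, scipy, OpenCV 4.12 (cv2) and the standard library are available. Lean on these libraries where they do the work, as an engineer would, in place of code of your own. Each camera call takes 0.05 s, during which the arm holds its last target. There are 200 camera calls.

## Working session

There is one attempt and no reset: what is moved stays moved. The work goes in short steps, Python scripts to look and compute and a tool call to move; the robot and the scene stay as the last step left them, time stands still between calls to the robot, and variables do not carry over. Pictures are saved under pics/ and viewed, at most 10 in all, crops included, and the job is handed in when it is done.

Besides the shell and the picture viewer there is one more tool, called after ">>>" in YAML: its name, and indented under it one key for each argument. send_rows: Moves the arm, as the interface text tells. Its arguments: {"type":"object","properties":{"plan":{"type":"array"},"hand":{"type":"number"},"squeeze":{"type":"number"}},"required":["plan"]}

```bash
mkdir -p pics; ls
python3 - <<'E'
from cell import status, read_camera, camera_info, models
import cv2,numpy as np
print(status.observe())
for c in("scene","side"):
    im=read_camera(c); cv2.imwrite(f"pics/{c}0.png",im[:,:,::-1]); print(c,camera_info(c))
    for l in("caddy","rack","loop_low","grip_tab","jar","dish","rest0"):
        print(l,[(round(d["conf"],2),[int(v) for v in d["extent"]]) for d in models.regions_of(c,l)][:5])
E
```

```text
pics
{'time': 0.0, 'qpos': array([ 1.05601751e+00,  3.42692538e-01,  1.52499211e+00, -2.07428717e-05,
        1.27538376e+00, -1.45958439e-01]), 'qvel': array([-9.19559792e-04, -1.04768622e-03, -9.61640760e-05, -1.38189149e-03,
        8.08986243e-04,  6.06002468e-04]), 'joint_efforts': array([-1.77945174e-03, -4.31232190e+01, -2.44211984e+01,  7.16698333e-02,
        5.59657509e-02, -1.19008469e-04]), 'tool_pos': array([0.18905796, 0.48939635, 0.25106929]), 'tool_rot': array([-3.14012970e+00, -1.95010988e-04,  2.77277818e+00]), 'contact_force': array([-0.37486933, -0.79727646, -0.03823842]), 'torque': array([ 0.0047006 , -0.00109942,  0.00852504]), 'grip_force': 0.0, 'opening': 0.09190416078562152}
scene {'vfov': 42.10712949576053, 'cx': 314.19988730523784, 'cy': 200.2957314886876, 'origin': array([1.49746761, 0.58029984, 1.28965076]), 'attitude': array([-2.34317553, -0.01703285,  2.20102197])}
caddy [(0.86, [294, 128, 316, 185]), (0.76, [232, 112, 263, 168]), (0.6, [248, 138, 279, 196])]
rack [(0.78, [236, 181, 400, 375])]
loop_low [(0.68, [231, 184, 402, 374])]
grip_tab [(0.85, [2
[... 220 characters left out ...]
0.59, [429, 279, 439, 291]), (0.49, [429, 259, 440, 268])]
side {'vfov': 52.299905216780886, 'cx': 321.38427760684124, 'cy': 201.78180748010652, 'origin': array([ 0.35483386, -0.93773432,  0.96785346]), 'attitude': array([-2.29738317,  0.01362427, -0.25145109])}
caddy [(0.77, [271, 349, 319, 398]), (0.7, [237, 267, 278, 332]), (0.55, [296, 281, 328, 349])]
rack [(0.96, [333, 98, 423, 244]), (0.59, [335, 285, 368, 315])]
loop_low [(0.68, [300, 98, 427, 242]), (0.51, [300, 282, 325, 344])]
grip_tab [(0.85, [300, 282, 326, 348]), (0.67, [237, 265, 281, 335])]
jar [(0.75, [286, 251, 315, 291]), (0.65, [298, 283, 329, 344])]
dish [(0.79, [335, 285, 365, 316])]
rest0 [(0.63, [259, 176, 269, 186])]
```

Run:
```python
import cv2,numpy as np
a=cv2.imread("pics/scene0.png");b=cv2.imread("pics/side0.png")
A=cv2.resize(a[90:390,200:460],None,fx=1.53,fy=2*.765,interpolation=3)
B=cv2.resize(b[80:400,200:440],None,fx=1.66,fy=1.66,interpolation=3)
h=max(A.shape[0],B.shape[0]);f=lambda x:np.vstack([x,np.zeros((h-x.shape[0],x.shape[1],3),np.uint8)])
cv2.imwrite("pics/v1.png",np.hstack([f(A),f(B)])); print(A.shape,B.shape)
```

```text
(459, 398, 3) (531, 398, 3)
```

View pics/v1.png

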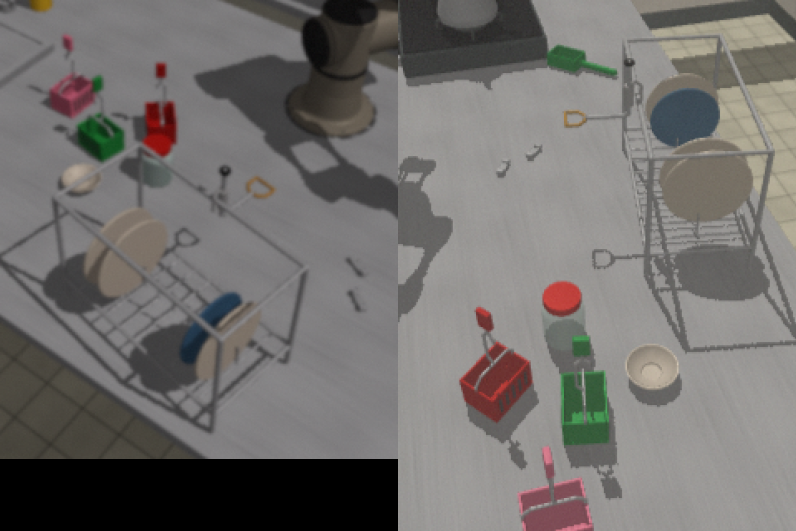

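Three things have the caddy's shape: red at scene (305,156), pink at (247,140) and green at (265,167), which is side (312,315). Green fits the description. The brass loop is at scene (370,212) and side (307,152). Next I'll fit poses and check an enlarged crop.

```bash
cat > h.py <<'E'
import numpy as np,cv2
from scipy.spatial.transform import Rotation as R
from scipy.optimize import least_squares
from cell import status, read_camera, camera_info, models
def cam(c):
    i=camera_info(c); return dict(f=200/np.tan(np.radians(i["vfov"])/2),c=np.array([i["cx"],i["cy"]]),o=np.array(i["origin"]),R=R.from_euler('xyz',i["attitude"]).as_matrix())
def proj(k,P):
    p=(np.atleast_2d(P)-k["o"])@k["R"]; return p[:,:2]/p[:,2:]*k["f"]+k["c"]
def tri(ks,uvs,x0=(.4,0,.1)):
    s=least_squares(lambda P:np.concatenate([proj(k,P)[0]-u for k,u in zip(ks,uvs)]),x0); return s.x,np.abs(s.fun).max()
def pose2(p,L): # planar pose x,y,yaw
    c,s=np.cos(p[2]),np.sin(p[2]); L=np.atleast_2d(L)
    return np.c_[p[0]+c*L[:,0]-s*L[:,1],p[1]+s*L[:,0]+c*L[:,1],L[:,2]]
E
python3 - <<'E'
from h import *
S,D=cam("scene"),cam("side")
a=np.array([[140,147],[55,198],[305,268],[220,338]])/1.53+[200,90]
b=np.array([[650-398,153],[770-398,152],[625-398,38],[720-398,38]])/1.66+[200,80]
L=np.array([[-.105,-.205,.285],[.105,-.205,.285],[-.105,.205,.285],[.105,.205,.285]])
g=lambda p:np.concatenate([(proj(S,pose2(p,L))-a).ravel(),(proj(D,pose2(p,L))-b).ravel()])
s=least_squares(g,[.6,0,0]);p=s.x;print("rack",p.round(4),s.fun.round(1))
print("loop_low",pose2(p,[-.105-.135,0,.189]))
ims={c:cv2.imread(f"pics/{c}0.png") for c in("scene","side")}
uv={}
for c,box in(("scene",(355,195,385,225)),("side",(295,140,330,165))):
    x0,y0,x1,y1=box;h=cv2.cvtColor(ims[c],cv2.COLOR_BGR2HSV)
    m=np.zeros(h.shape[:2],bool);m[y0:y1,x0:x1]=((h[...,0]>8)&(h[...,0]<28)&(h[...,1]>90))[y0:y1,x0:x1]
    y,x=np.nonzero(m);uv[c]=np.array([x.mean(),y.mean()]);print(c,"brass",len(x),uv[c],x.min(),x.max(),y.min(),y.max())
print("loop centroid",tri([S,D],[uv["scene"],uv["side"]]))
for c,box in(("scene",(245,130,290,200)),("side",(290,275,335,355))):
    x0,y0,x1,y1=box;h=cv2.cvtColor(ims[c],cv2.COLOR_BGR2HSV)
    m=np.zeros(h.shape[:2],np.uint8);m[y0:y1,x0:x1]=((h[...,0]>50)&(h[...,0]<75)&(h[...,1]>100))[y0:y1,x0:x1]
    n,l,st,ce=cv2.connectedComponentsWithStats(m);print(c,[(st[i].tolist(),ce[i].round(1).tolist()) for i in range(1,n) if st[i][4]>8])
    uv[c]=[ce[i] for i in sorted(range(1,n),key=lambda i:ce[i][1]) if st[i][4]>12]
t=tri([S,D],[uv["scene"][0],uv["side"][0]]);print("tab",t)
A=[cv2.resize(ims["scene"][125:205,235:300],None,fx=6,fy=6,interpolation=3),cv2.resize(ims["side"][275:355,280:345],None,fx=6,fy=6,interpolation=3)]
cv2.imwrite("pics/v2.png",np.hstack(A))
E
```

```text
rack [ 0.7758  0.0748 -0.1788] [-0.2 -3.2 -3.5 -0.6  3.   0.3 -0.7  4.3 -2.7  3.6  1.3 -0.  -2.2  0.2
  0.5 -2.6]
loop_low [[0.53962485 0.11750681 0.189     ]]
scene brass 63 [370.12698413 212.46031746] 362 378 206 218
side brass 43 [305.18604651 151.11627907] 300 312 147 155
loop centroid (array([0.55906008, 0.1126138 , 0.23519529]), np.float64(0.7677457458941603))
scene [([261, 140, 6, 10, 45], [263.2, 144.4]), ([251, 167, 30, 28, 549], [265.2, 180.3])]
side [([305, 282, 10, 6, 39], [309.5, 284.2]), ([306, 288, 8, 6, 17], [309.5, 290.4]), ([298, 304, 29, 44, 748], [312.7, 327.6])]
tab (array([ 0.4627135 , -0.36485734,  0.19435539]), np.float64(0.12861587494143123))
```

View pics/v2.png

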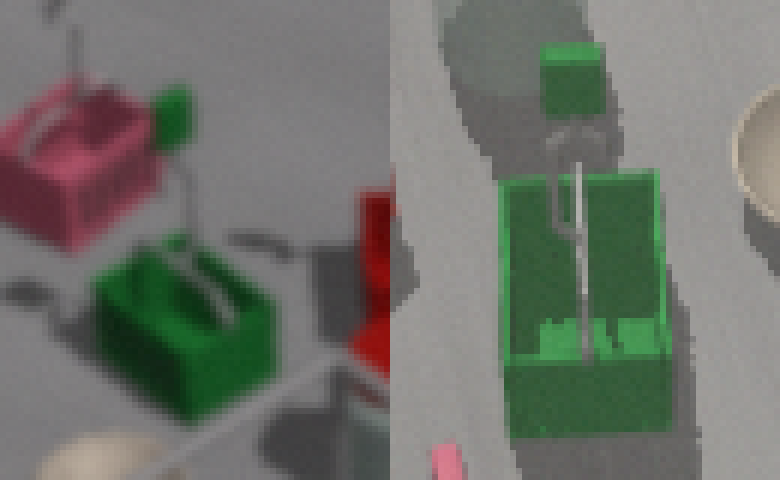

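The crop confirms the green caddy: tab at side (309,287), stem to the left and tip to the right, so its +x is roughly world +x. Now its yaw and the obstacle positions.

Run:
```python
from h import *
S,D=cam("scene"),cam("side")
sp=np.array([[95,278],[180,235],[275,305],[190,345],[190,422],[275,372]])/6+[235,125]
dp=(np.array([[500,183],[660,172],[668,355],[505,357],[510,435],[672,430]])-[390,0])/6+[280,275]
x,y=.035,.045
# side: back-left(-x,+y), back-right(+x,+y), front-right(+x,-y), front-left(-x,-y)
Ld=np.array([[-x,y,.06],[x,y,.06],[x,-y,.06],[-x,-y,.06],[-x,-y,0],[x,-y,0]])
# scene looks to -x,-y: left=(+x,-y), back=(-x,-y), right=(-x,+y), front=(+x,+y)
Ls=np.array([[x,-y,.06],[-x,-y,.06],[-x,y,.06],[x,y,.06],[x,y,0],[-x,y,0]])
g=lambda p:np.concatenate([(proj(S,pose2(p,Ls))-sp).ravel(),(proj(D,pose2(p,Ld))-dp).ravel()])
s=least_squares(g,[.46,-.36,0]);print("caddy",s.x.round(4),s.fun.round(1))
def T(a,b): return tri([S,D],[np.array(a)/1.53+[200,90],(np.array(b)-[398,0])/1.66+[200,80]])
print("jar lid",T((158,146),(562,297)));print("red tab",T((161,71),(484,319)));print("pink tab",T((68,44),(548,461)))
print("dish",T((80,178),(652,368)));print("rests",T((355,267),(534,152)),T((356,299),(503,168)))
```

```text
caddy [ 0.4615 -0.37   -0.185 ] [-2.   0.2 -1.1 -1.1 -0.8 -0.6 -1.9  1.6 -1.1  1.2 -0.3  0.6 -1.2 -1.3
 -1.2 -1.2  0.1 -0.7 -1.2  0.9 -0.8  0.3 -0.5 -0.7]
jar lid (array([ 0.46484273, -0.19832317,  0.09673951]), np.float64(1.126073018836962))
red tab (array([ 0.33545839, -0.28583961,  0.18553276]), np.float64(0.7261823595999886))
pink tab (array([ 0.38404639, -0.5246232 ,  0.18449464]), np.float64(0.8332463249631985))
dish (array([ 0.58749874, -0.32346325,  0.02088734]), np.float64(0.5912357300132669))
rests (array([0.48479417, 0.294417  , 0.04966   ]), np.float64(5.384500041586762)) (array([ 0.44776833,  0.32340136, -0.04303301]), np.float64(4.798278203113227))
```

>>> send_rows:
  plan:
    - {"offset": [0,0,-30],"yaw": -0.1}
    - {"offset": [0,0,-30],"yaw": -0.087}
    - {"offset": [-28,-34,-2],"yaw": 0}
    - {"offset": [-28,-34,-2],"yaw": 0}
    - {"offset": [-28,-34,-2],"yaw": 0}
    - {"offset": [-28,-34,-2],"yaw": 0}
    - {"offset": [-28,-34,-2],"yaw": 0}
    - {"offset": [-28,-34,-2],"yaw": 0}
    - {"offset": [-28,-34,-2],"yaw": 0}
    - {"offset": [-28,-34,-2],"yaw": 0}
    - {"offset": [-28,-34,-2],"yaw": 0}
    - {"offset": [-28,-34,-2],"yaw": 0}
  hand: 0

```text
time: 2.0
tool_pos: [0.4037, 0.103, 0.3321]
tool_rot: [3.141, 0.001, 2.96]
contact_force: [0.5, 0.9, 0.0]
opening: 0.0916
grip_force: 0.0
```

>>> send_rows:
  plan:
    - {"offset": [-12,-37,0],"yaw": 0}
    - {"offset": [-12,-37,0],"yaw": 0}
    - {"offset": [-12,-37,0],"yaw": 0}
    - {"offset": [-12,-37,0],"yaw": 0}
    - {"offset": [-12,-37,0],"yaw": 0}
    - {"offset": [-12,-37,0],"yaw": 0}
    - {"offset": [-12,-37,0],"yaw": 0}
    - {"offset": [-12,-37,0],"yaw": 0}
    - {"offset": [-12,-37,0],"yaw": 0}
    - {"offset": [-12,-37,0],"yaw": 0}
    - {"offset": [-12,-37,0],"yaw": 0}
    - {"offset": [-12,-37,0],"yaw": 0}
    - {"offset": [0,0,0],"yaw": 0}
    - {"offset": [0,0,0],"yaw": 0}

```text
time: 3.4
tool_pos: [0.4642, -0.3585, 0.3309]
tool_rot: [3.14, -0.001, 2.958]
contact_force: [0.0, 0.8, -0.2]
opening: 0.0917
grip_force: 0.0
```

```bash
cat >> h.py <<'E'
def off(target):  # world target TCP -> tool-axis offsets in mm
    s=status.observe();return ((np.array(target)-s["tool_pos"])@R.from_euler('xyz',s["tool_rot"]).as_matrix()*1000).round(1)
E
python3 - <<'E'
from h import *
s=status.observe();print(s["time"],s["tool_pos"],s["tool_rot"],s["qpos"])
k=cam("wrist");im=read_camera("wrist");cv2.imwrite("pics/w1.png",im[:,:,::-1])
h=cv2.cvtColor(im,cv2.COLOR_RGB2HSV);m=((h[...,0]>50)&(h[...,0]<75)&(h[...,1]>100)).astype(np.uint8)
n,l,st,ce=cv2.connectedComponentsWithStats(m);print([(st[i].tolist(),ce[i].round(1)) for i in range(1,n) if st[i][4]>60])
print(k,proj(k,[[.463,-.366,.206],[.463,-.366,0]]))
E
```

```text
3.4 [ 0.46424987 -0.35848637  0.33090924] [ 3.14043423e+00 -1.03729123e-03  2.95836419e+00] [-7.88355596e-01  4.16071244e-01  1.19546787e+00  3.62925138e-04
  1.53156563e+00 -2.17593736e+00]
[([301, 166, 46, 36, 375], array([313.1, 186.3]))]
{'f': np.float64(339.0624278640911), 'c': array([321.46813237, 192.10175792]), 'o': array([ 0.38997479, -0.34550874,  0.46391194]), 'R': array([[ 1.82194177e-01,  9.43789300e-01,  2.75802535e-01],
       [ 9.83262333e-01, -1.75074640e-01, -5.04386193e-02],
       [ 6.82600338e-04,  2.80375867e-01, -9.59890050e-01]])} [[312.61175892 192.34857944]
 [316.26371319 150.2626575 ]]
```

View pics/w1.png

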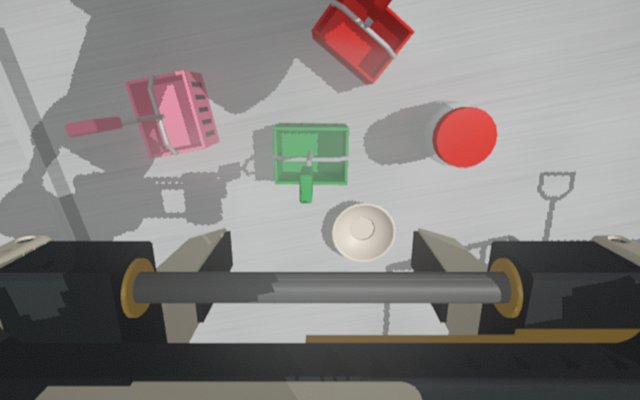

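The wrist view shows the green caddy box at (275–348, 124–186) squared to the tool, and its tab at (306,190). I'll refine the pose from these.

Run:
```python
from h import *
k=cam("wrist");im=cv2.imread("pics/w1.png").astype(int);h=cv2.cvtColor(im.astype(np.uint8),cv2.COLOR_BGR2HSV)
m=(h[...,0]>45)&(h[...,0]<85)&(h[...,1]>70);m[:110]=0;m[215:]=0;m[:,:265]=0;m[:,355:]=0
y,x=np.nonzero(m);print("all",x.min(),x.max(),y.min(),y.max())
for r in range(176,208,3): print(r,np.nonzero(m[r])[0][[0,-1]] if m[r].any() else None)
for c in(276,285,330,345): print(c,np.nonzero(m[:,c])[0][[0,-1]])
for p in([.4615,-.37,-.183],[.463,-.371,-.183]):
    a=proj(k,pose2(p,[[-.035,-.045,.06],[-.035,.045,.06],[.035,.045,.06],[.035,-.045,.06]]));b=proj(k,pose2(p,[[x,y,z] for z in(.206,.17) for x in(-.012,.012) for y in(-.005,.005)]))
    print(p,a.round(1).tolist(),b.round(1).tolist())
```

```text
all 274 348 127 202
176 [275 346]
179 [275 346]
182 [275 346]
185 [300 311]
188 [300 311]
191 [300 311]
194 [300 311]
197 [300 311]
200 [300 311]
203 None
206 None
276 [127 183]
285 [127 183]
330 [127 183]
345 [127 184]
[0.4615, -0.37, -0.183] [[273.0, 128.1], [349.4, 128.2], [348.1, 185.6], [275.2, 185.5]] [[299.7, 176.5], [312.5, 176.5], [300.2, 205.6], [312.7, 205.6], [302.2, 166.9], [313.5, 166.9], [302.6, 192.9], [313.6, 192.9]]
[0.463, -0.371, -0.183] [[272.4, 129.6], [348.8, 129.6], [347.4, 186.9], [274.7, 186.8]] [[298.8, 178.6], [311.6, 178.6], [299.4, 207.5], [311.8, 207.5], [301.4, 168.7], [312.7, 168.7], [301.8, 194.6], [312.9, 194.6]]
```

```bash
python3 -c "
from h import *
print(off([.4598,-.3705,.196]))"
```

```text
[  2.1 -13.6 135.4]
```

>>> send_rows:
  plan:
    - {"offset": [1,-7,0],"yaw": 0}
    - {"offset": [1,-6.5,5],"yaw": 0}
    - {"offset": [0,0,20],"yaw": 0}
    - {"offset": [0,0,20],"yaw": 0}
    - {"offset": [0,0,20],"yaw": 0}
    - {"offset": [0,0,20],"yaw": 0}
    - {"offset": [0,0,20],"yaw": 0}
    - {"offset": [0,0,15],"yaw": 0}
    - {"offset": [0,0,10],"yaw": 0}
    - {"offset": [0,0,5],"yaw": 0}
    - {"offset": [0,0,0],"yaw": 0}
    - {"offset": [0,0,0],"yaw": 0}

```text
time: 4.65
tool_pos: [0.4604, -0.3712, 0.1974]
tool_rot: [-3.141, 0.001, 2.96]
contact_force: [-0.2, 0.2, -0.6]
opening: 0.0918
grip_force: 0.0
```

Run:
```python
from h import *
s=status.observe();print(s["tool_pos"],s["contact_force"])
im=read_camera("wrist");im2=read_camera("side")
cv2.imwrite("pics/w2.png",np.hstack([cv2.resize(im[100:400,120:520],(440,330)),cv2.resize(im2[240:350,260:360],(300,330),interpolation=3)])[:,:,::-1])
```

```text
[ 0.46037517 -0.37117278  0.1974359 ] [-0.20838764  0.16553354 -0.58280121]
```

View pics/w2.png

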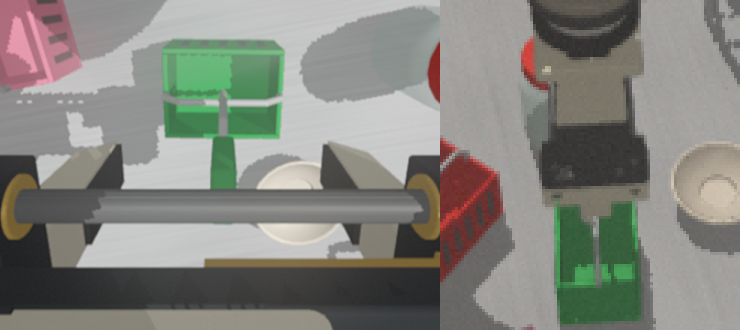

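The tab lies centred between the fingers, so I close on it.

>>> send_rows:
  plan:
    - {"offset": [0,0,0],"yaw": 0}
    - {"offset": [0,0,0],"yaw": 0}
    - {"offset": [0,0,0],"yaw": 0}
    - {"offset": [0,0,0],"yaw": 0}
    - {"offset": [0,0,0],"yaw": 0}
    - {"offset": [0,0,0],"yaw": 0}
    - {"offset": [0,0,0],"yaw": 0}
    - {"offset": [0,0,0],"yaw": 0}
    - {"offset": [0,0,0],"yaw": 0}
    - {"offset": [0,0,0],"yaw": 0}
  hand: 1
  squeeze: 50

```text
time: 5.75
tool_pos: [0.4601, -0.3709, 0.1967]
tool_rot: [3.142, 0.0, 2.96]
contact_force: [0.1, 1.1, -0.1]
opening: 0.0167
grip_force: 0.0
```

```bash
python3 -c "
from h import *
s=status.observe();print(s['time'],s['tool_pos'],s['contact_force'],s['torque'],s['opening'],s['grip_force'])"
```

```text
5.75 [ 0.4601138  -0.37091006  0.19668805] [ 0.07456499  1.10348569 -0.1496978 ] [ 0.00432273 -0.06228853 -0.01623173] 0.01669024966348883 0.0
```

>>> send_rows:
  plan:
    - {"offset": [0,0,0],"yaw": 0}
    - {"offset": [0,0,0],"yaw": 0}
    - {"offset": [0,0,0],"yaw": 0}
    - {"offset": [0,0,0],"yaw": 0}

```text
time: 6.15
tool_pos: [0.4601, -0.3709, 0.1966]
tool_rot: [3.141, -0.0, 2.96]
contact_force: [-0.8, 0.9, -0.1]
opening: 0.0097
grip_force: 50.0
```

>>> send_rows:
  plan:
    - {"offset": [0,0,-5],"yaw": 0}
    - {"offset": [0,0,-10],"yaw": 0}
    - {"offset": [0,0,-15],"yaw": 0}
    - {"offset": [0,0,-20],"yaw": 0}
    - {"offset": [0,0,-20],"yaw": 0}
    - {"offset": [0,0,-20],"yaw": 0}
    - {"offset": [0,0,-20],"yaw": 0}
    - {"offset": [0,0,-12],"yaw": 0}
    - {"offset": [0,0,-6],"yaw": 0}
    - {"offset": [0,0,-2],"yaw": 0}
    - {"offset": [0,0,0],"yaw": 0}
    - {"offset": [0,0,0],"yaw": 0}
    - {"offset": [0,0,0],"yaw": 0}

```text
time: 7.45
tool_pos: [0.4599, -0.3708, 0.3258]
tool_rot: [3.141, -0.001, 2.96]
contact_force: [-0.2, 0.6, -2.0]
opening: 0.0099
grip_force: 50.0
```

```bash
python3 -c "
from h import *
s=status.observe();print(s['time'],s['tool_pos'],s['contact_force'],s['torque'],s['opening'],s['grip_force'])
print(off([.4715,.1295,s['tool_pos'][2]]))"
```

```text
7.45 [ 0.45994759 -0.37080499  0.3258192 ] [-0.16417878  0.5624016  -1.9733331 ] [ 0.0343094  -0.05062293 -0.06736771] 0.009858511002003337 49.98531639575958
[ 79.1 494.1   0.6]
```

>>> send_rows:
  plan:
    - {"offset": [2,10,0],"yaw": 0}
    - {"offset": [3,20,0],"yaw": 0}
    - {"offset": [5,30,0],"yaw": 0}
    - {"offset": [5.4,34,0],"yaw": 0}
    - {"offset": [5.4,34,0],"yaw": 0}
    - {"offset": [5.4,34,0],"yaw": 0}
    - {"offset": [5.4,34,0],"yaw": 0}
    - {"offset": [5.4,34,0],"yaw": 0}
    - {"offset": [5.4,34,0],"yaw": 0}
    - {"offset": [5.4,34,0],"yaw": 0}
    - {"offset": [5.4,34,0],"yaw": 0}
    - {"offset": [5.4,34,0],"yaw": 0}
    - {"offset": [5.4,34,0],"yaw": 0}
    - {"offset": [5.4,34,0],"yaw": 0}
    - {"offset": [5,30,0],"yaw": 0}
    - {"offset": [3,20,0],"yaw": 0}
    - {"offset": [2,10,0],"yaw": 0}
    - {"offset": [0,0,0],"yaw": 0}
    - {"offset": [0,0,0],"yaw": 0}

```text
time: 9.35
tool_pos: [0.4711, 0.1288, 0.3266]
tool_rot: [-3.141, -0.0, 2.96]
contact_force: [1.4, -0.6, -2.5]
opening: 0.0098
grip_force: 50.0
```

Run:
```python
from h import *
s=status.observe();print(s['time'],s['tool_pos'],s['tool_rot'],s['contact_force'],s['opening'])
w=read_camera("wrist");a=read_camera("scene");b=read_camera("side")
cv2.imwrite("pics/sc3.png",a[:,:,::-1]);cv2.imwrite("pics/si3.png",b[:,:,::-1]);cv2.imwrite("pics/w3.png",w[:,:,::-1])
z=lambda i,x,y,w_,h_:cv2.resize(i[y:y+h_,x:x+w_],(400,300),interpolation=3)
cv2.imwrite("pics/v3.png",np.vstack([np.hstack([z(w,120,100,400,300),z(a,320,150,120,90)]),np.hstack([z(b,250,90,160,120),z(w,0,0,640,400)])])[:,:,::-1])
```

```text
9.35 [0.47112143 0.1287529  0.32664932] [-3.14101503e+00 -4.39030614e-05  2.95990201e+00] [ 1.38610619 -0.573211   -2.50161042] 0.00975574210081066
```

View pics/v3.png

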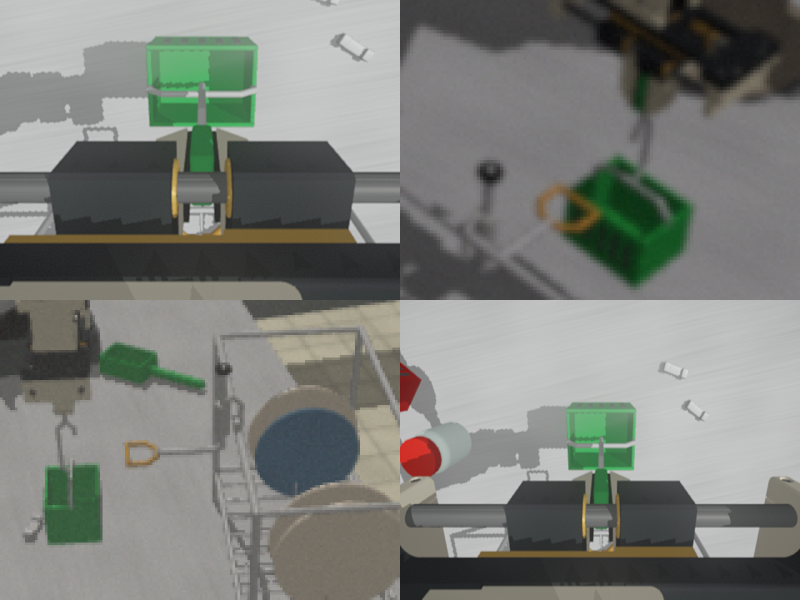

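The caddy hangs upright in the grip with its tip towards the rack. The brass loop is at side (300,152) in full-picture pixels, clear of it. I'll fit the loop once more, now from both brass outlines.

Run:
```python
from h import *
S,D=cam("scene"),cam("side");ya=-.179
L=np.array([[-.003,-.022,0],[-.003,.022,0],[.003,.022,0],[.003,-.022,0]])
def ext(c,im,box):
    x0,y0,x1,y1=box;h=cv2.cvtColor(im,cv2.COLOR_BGR2HSV);m=np.zeros(h.shape[:2],bool)
    m[y0:y1,x0:x1]=((h[...,0]>8)&(h[...,0]<28)&(h[...,1]>80))[y0:y1,x0:x1];return m
a=ext("s",cv2.imread("pics/scene0.png"),(355,195,385,225));b=ext("d",cv2.imread("pics/side0.png"),(295,140,330,165));b2=ext("d",cv2.imread("pics/si3.png"),(295,140,330,165))
for n,m in(("scene",a),("side",b),("side3",b2)):
    print(n);print("\n".join("".join(".#"[int(v)] for v in r) for r in m[np.ix_(np.arange(*(np.nonzero(m.any(1))[0][[0,-1]]+[0,1])),np.arange(*(np.nonzero(m.any(0))[0][[0,-1]]+[0,1])))]),np.nonzero(m.any(0))[0][0],np.nonzero(m.any(1))[0][0])
for z in(.225,.235,.245):
    P=np.array([.5405,.117]);q=[P[0],P[1],ya];e=np.array([[0,-.022,z],[0,0,z],[0,.022,z],[.036,0,z]])
    print(z,proj(S,pose2(q,e)).round(1).tolist(),proj(D,pose2(q,e)).round(1).tolist())
```

```text
scene
.....####..........
...#######.........
..###....###.......
.###......###......
###.........###....
##...........###...
##.............###.
###............####
.##............####
...............###.
.............####..
.....###########...
......########..... 361 206
side
.......##....
##########...
##.......###.
##.........##
##...........
##..........#
##.........##
##........###
###...#####..
##########... 300 146
side3
.......#.....
##########...
##.......###.
##.........##
##...........
##..........#
##.........##
##........###
##....#.###..
##########... 300 146
0.225 [[368.1, 208.4], [373.8, 212.4], [379.6, 216.4], [365.4, 218.5]] [[298.8, 157.5], [298.5, 153.5], [298.3, 149.5], [309.9, 152.9]]
0.235 [[368.5, 205.9], [374.2, 209.9], [380.0, 214.0], [365.7, 216.1]] [[298.6, 154.9], [298.4, 150.8], [298.2, 146.9], [309.8, 150.2]]
0.245 [[368.8, 203.5], [374.5, 207.4], [380.3, 211.5], [366.0, 213.6]] [[298.4, 152.2], [298.2, 148.2], [298.0, 144.3], [309.7, 147.6]]
```

Run:
```python
from h import *
S,D=cam("scene"),cam("side")
print(tri([S,D],[np.array([373.3,210.2]),np.array([300.9,151.])]))
# hook in side/scene pictures vs prediction from tool pose
s=status.observe();p=s["tool_pos"]-[0,0,.0425+.006-.0]
q=[p[0],p[1],-.181]
zc=s["tool_pos"][2]-.1966+.1535
e=[[0,0,zc],[.010,0,zc-.018],[-.010,0,zc-.018],[-.035,-.045,zc-.1535],[.035,-.045,zc-.1535],[.035,.045,zc-.1535]]
print(proj(S,pose2(q,e)).round(1).tolist(),proj(D,pose2(q,e)).round(1).tolist())
b=cv2.imread("pics/si3.png")[135:190,262:296];a=cv2.imread("pics/sc3.png")[170:240,360:415]
cv2.imwrite("pics/v4.png",np.hstack([cv2.resize(b,(370,600),interpolation=3),cv2.resize(a,(430,600),interpolation=3)]))
```

```text
(array([0.54619301, 0.11549813, 0.23589799]), np.float64(0.6712143501786159))
[[391.8, 186.0], [388.8, 192.2], [393.3, 189.0], [382.2, 209.6], [367.2, 220.5], [389.5, 236.6]] [[274.7, 139.1], [278.5, 143.9], [272.0, 144.2], [267.9, 187.6], [289.6, 186.4], [289.3, 169.7]]
```

View pics/v4.png

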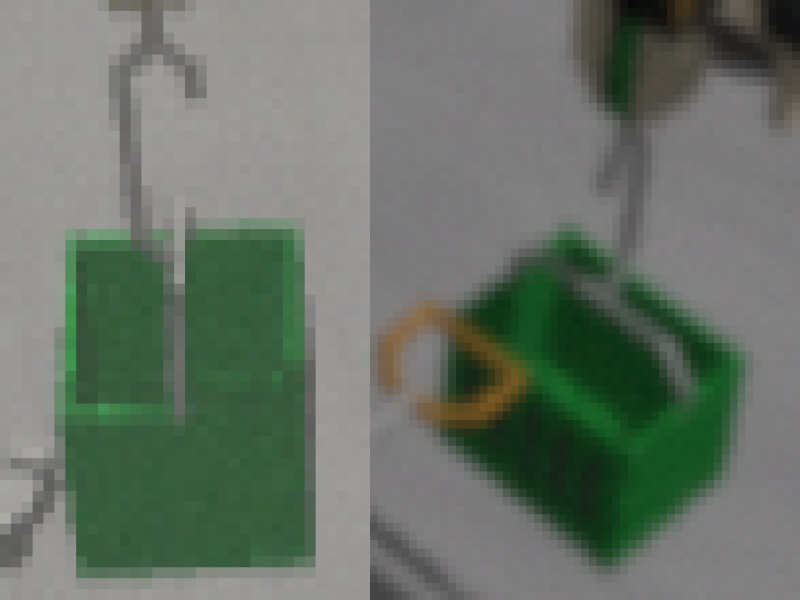

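The hook crest shows at side (276.0,140.0) against a predicted (274.7,139.1), and the tip at scene (389.8,192.2) against (388.8,192.2). I'll remove that bias from the bar's position.

Run:
```python
from h import *
S,D=cam("scene"),cam("side")
P,r=tri([S,D],[np.array([372.7,210.2]),np.array([299.7,150.4])]);print(P,r)
z=status.observe()["tool_pos"][2]
for bx in(P,np.array([.5425,.1165,.235])): print(off([bx[0],bx[1],z]))
```

```text
[0.54497494 0.11511548 0.23671126] 0.16417309938725566
[-74.8   0.4  -0. ]
[-72.1   1.3  -0. ]
```

>>> send_rows:
  plan:
    - {"offset": [-4,0,0],"yaw": 0}
    - {"offset": [-9,0.5,0],"yaw": 0}
    - {"offset": [-14,0.5,0],"yaw": 0}
    - {"offset": [-15,0,0],"yaw": 0}
    - {"offset": [-14,0,0],"yaw": 0}
    - {"offset": [-9.5,0,0],"yaw": 0}
    - {"offset": [-5,0,0],"yaw": 0}
    - {"offset": [-3,0,0],"yaw": 0}
    - {"offset": [0,0,0],"yaw": 0}
    - {"offset": [0,0,0],"yaw": 0}
    - {"offset": [0,0,0],"yaw": 0}

```text
time: 10.6
tool_pos: [0.5435, 0.1171, 0.3269]
tool_rot: [3.141, 0.0, 2.96]
contact_force: [0.0, 0.5, -1.7]
opening: 0.0098
grip_force: 50.0
```

Run:
```python
from h import *
s=status.observe();print(s['time'],s['tool_pos'],s['contact_force'],s['opening'])
a=read_camera("scene");b=read_camera("side")
cv2.imwrite("pics/v5.png",np.hstack([cv2.resize(b[110:200,270:340],(400,514),interpolation=3),cv2.resize(a[150:240,335:405],(400,514),interpolation=3)])[:,:,::-1])
```

```text
10.6 [0.54345938 0.11712205 0.32691703] [ 0.00556309  0.50648493 -1.73358406] 0.009757146077312841
```

View pics/v5.png

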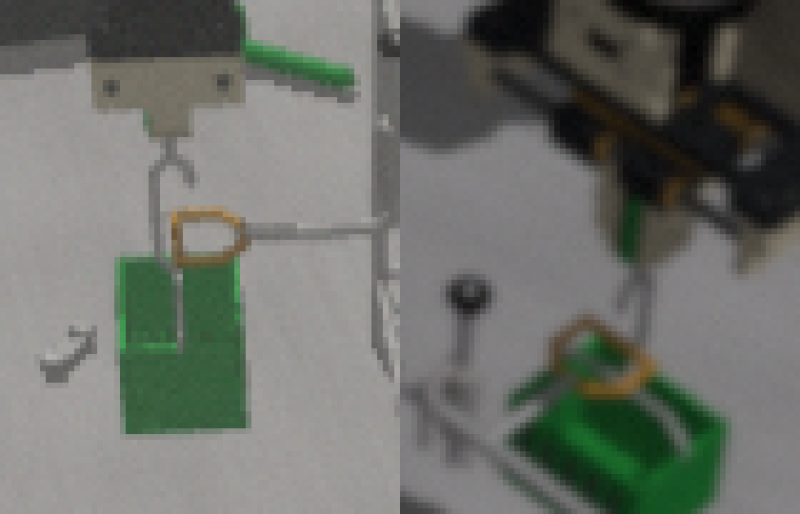

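The side view shows the bar at crop (175,237) between stem (156) and tip (190), under the crest. I'll lower it and feel for contact.

>>> send_rows:
  plan:
    - {"offset": [0,0,4],"yaw": 0}
    - {"offset": [0,0,6],"yaw": 0}
    - {"offset": [0,0,7],"yaw": 0}
    - {"offset": [0,0,6],"yaw": 0}
    - {"offset": [0,0,4],"yaw": 0}
    - {"offset": [0,0,3],"yaw": 0}
    - {"offset": [0,0,2],"yaw": 0}
    - {"offset": [0,0,0],"yaw": 0}
    - {"offset": [0,0,0],"yaw": 0}

```text
time: 11.6
tool_pos: [0.5439, 0.117, 0.2949]
tool_rot: [3.141, 0.0, 2.96]
contact_force: [-0.3, -1.1, -1.6]
opening: 0.0093
grip_force: 50.0
```

>>> send_rows:
  plan:
    - {"offset": [0,0,1.5],"yaw": 0}
    - {"offset": [0,0,1.5],"yaw": 0}
    - {"offset": [0,0,1.5],"yaw": 0}
    - {"offset": [0,0,1.5],"yaw": 0}

```text
time: 12.0
tool_pos: [0.5438, 0.117, 0.2886]
tool_rot: [3.142, -0.0, 2.96]
contact_force: [-0.3, 0.0, -1.8]
opening: 0.0099
grip_force: 50.0
```

>>> send_rows:
  plan:
    - {"offset": [0,0,1.5],"yaw": 0}
    - {"offset": [0,0,1.5],"yaw": 0}
    - {"offset": [0,0,1.5],"yaw": 0}
    - {"offset": [0,0,1.5],"yaw": 0}

```text
time: 12.4
tool_pos: [0.5439, 0.117, 0.2828]
tool_rot: [3.141, 0.001, 2.96]
contact_force: [0.4, -0.4, 0.9]
opening: 0.0097
grip_force: 50.0
```

>>> send_rows:
  plan:
    - {"offset": [0,0,1.5],"yaw": 0}
    - {"offset": [0,0,1.5],"yaw": 0}
    - {"offset": [0,0,1.5],"yaw": 0}
    - {"offset": [0,0,1.5],"yaw": 0}

```text
time: 12.8
tool_pos: [0.5442, 0.1169, 0.277]
tool_rot: [3.141, 0.002, 2.96]
contact_force: [1.4, 0.1, 2.4]
opening: 0.0098
grip_force: 50.0
```

Contact came at TCP z about 0.284, and the rod is now sliding (about 4.4 N at the loop). I'll go on gently to well short of the earliest possible stop, then measure the stiffness there.

>>> send_rows:
  plan:
    - {"offset": [0,0,1.5],"yaw": 0}
    - {"offset": [0,0,1.5],"yaw": 0}
    - {"offset": [0,0,1.5],"yaw": 0}
    - {"offset": [0,0,1.5],"yaw": 0}
    - {"offset": [0,0,1.5],"yaw": 0}
    - {"offset": [0,0,1.5],"yaw": 0}
    - {"offset": [0,0,1.5],"yaw": 0}
    - {"offset": [0,0,1.5],"yaw": 0}
    - {"offset": [0,0,1.5],"yaw": 0}
    - {"offset": [0,0,1.5],"yaw": 0}
    - {"offset": [0,0,1.5],"yaw": 0}
    - {"offset": [0,0,1.5],"yaw": 0}
    - {"offset": [0,0,1],"yaw": 0}
    - {"offset": [0,0,0],"yaw": 0}
    - {"offset": [0,0,0],"yaw": 0}

```text
time: 14.3
tool_pos: [0.5438, 0.117, 0.2576]
tool_rot: [3.142, -0.0, 2.96]
contact_force: [5.1, -0.7, 1.0]
opening: 0.01
grip_force: 50.0
```

>>> send_rows:
  plan:
    - {"offset": [0,0,0],"yaw": 0}

```text
time: 14.4
tool_pos: [0.5438, 0.117, 0.2576]
tool_rot: [3.142, -0.0, 2.96]
contact_force: [5.0, -1.2, 0.5]
opening: 0.0096
grip_force: 50.0
```

>>> send_rows:
  plan:
    - {"offset": [0,0,-0.2],"yaw": 0}
    - {"offset": [0,0,0],"yaw": 0}

```text
time: 14.6
tool_pos: [0.5437, 0.117, 0.2578]
tool_rot: [3.142, -0.0, 2.96]
contact_force: [5.3, -0.1, 0.5]
opening: 0.0096
grip_force: 50.0
```

>>> send_rows:
  plan:
    - {"offset": [0,0,0],"yaw": 0}

```text
time: 14.7
tool_pos: [0.5437, 0.117, 0.2578]
tool_rot: [3.142, -0.0, 2.96]
contact_force: [3.7, -1.1, -0.1]
opening: 0.0096
grip_force: 50.0
```

>>> send_rows:
  plan:
    - {"offset": [0,0,-0.2],"yaw": 0}
    - {"offset": [0,0,0],"yaw": 0}

```text
time: 14.9
tool_pos: [0.5437, 0.117, 0.258]
tool_rot: [-3.142, -0.0, 2.96]
contact_force: [4.7, 0.4, -1.6]
opening: 0.0099
grip_force: 50.0
```

>>> send_rows:
  plan:
    - {"offset": [0,0,0],"yaw": 0}

```text
time: 15.0
tool_pos: [0.5437, 0.117, 0.258]
tool_rot: [3.142, -0.0, 2.96]
contact_force: [5.4, -0.6, -0.4]
opening: 0.0096
grip_force: 50.0
```

Run:
```python
from h import *
for i in range(4):
    a=read_camera("scene" if i%2 else "side");s=status.observe();print(s['time'],s['tool_pos'],s['contact_force'])
    cv2.imwrite("pics/%d_7.png"%(i%2),a[:,:,::-1])
b=cv2.imread("pics/0_7.png");a=cv2.imread("pics/1_7.png")
cv2.imwrite("pics/v6.png",np.hstack([cv2.resize(b[100:180,280:350],(400,457),interpolation=3),cv2.resize(a[165:245,325:395],(400,457),interpolation=3)]))
```

```text
15.05 [0.54367301 0.11697839 0.25797159] [ 4.27979803 -0.34373525 -0.57278173]
15.1 [0.54365873 0.11699787 0.25799633] [ 3.8274179  -0.80530571 -1.43596543]
15.15 [0.54369296 0.11698373 0.25801154] [ 4.055569   -0.96671954 -0.09047647]
15.2 [0.54367632 0.11697575 0.25802525] [ 4.22175992 -0.64276959 -1.44984547]
```

View pics/v6.png

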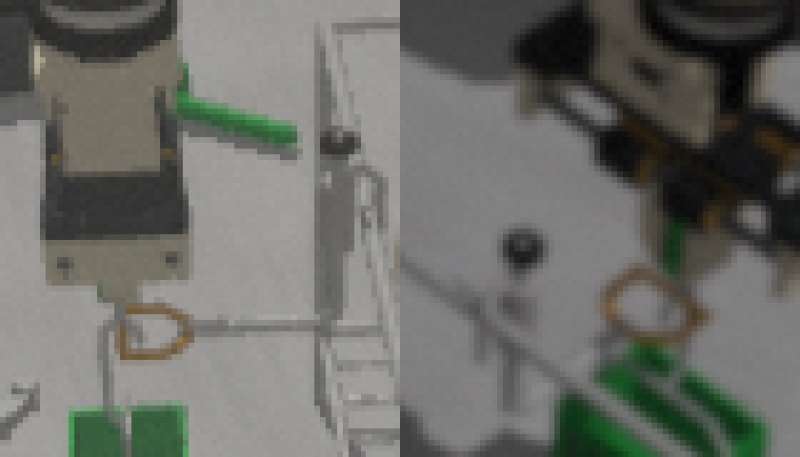

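The hook sits over the bar (side crop (122,330)), with the collar still above the sleeve. There is a steady sideways load of about +4.5 N, so I'll centre the crest first.

>>> send_rows:
  plan:
    - {"offset": [-0.7,0,0],"yaw": 0}
    - {"offset": [0,0,0],"yaw": 0}

```text
time: 15.4
tool_pos: [0.544, 0.1169, 0.2579]
tool_rot: [-3.141, -0.001, 2.96]
contact_force: [2.9, -0.2, -1.4]
opening: 0.0098
grip_force: 50.0
```

>>> send_rows:
  plan:
    - {"offset": [-0.7,0,0],"yaw": 0}
    - {"offset": [0,0,0],"yaw": 0}

```text
time: 15.6
tool_pos: [0.5445, 0.1169, 0.2577]
tool_rot: [-3.141, -0.002, 2.96]
contact_force: [-0.0, 0.3, -1.0]
opening: 0.0099
grip_force: 50.0
```

>>> send_rows:
  plan:
    - {"offset": [-0.7,0,0],"yaw": 0}
    - {"offset": [0,0,0],"yaw": 0}

```text
time: 15.8
tool_pos: [0.545, 0.1167, 0.2577]
tool_rot: [-3.141, -0.003, 2.96]
contact_force: [-2.2, 0.1, -1.1]
opening: 0.01
grip_force: 50.0
```

>>> send_rows:
  plan:
    - {"offset": [0,0,0],"yaw": 0}

```text
time: 15.9
tool_pos: [0.5451, 0.1167, 0.2577]
tool_rot: [-3.141, -0.002, 2.96]
contact_force: [-2.9, 1.4, -1.4]
opening: 0.0094
grip_force: 50.0
```

>>> send_rows:
  plan:
    - {"offset": [0.7,0,0],"yaw": 0}
    - {"offset": [0,0,0.5],"yaw": 0}
    - {"offset": [0,0,0.5],"yaw": 0}
    - {"offset": [0,0,0.5],"yaw": 0}

```text
time: 16.3
tool_pos: [0.5453, 0.1167, 0.257]
tool_rot: [3.141, 0.001, 2.96]
contact_force: [-2.2, 0.7, 1.8]
opening: 0.0097
grip_force: 50.0
```

>>> send_rows:
  plan:
    - {"offset": [0,0,0.5],"yaw": 0}
    - {"offset": [0,0,0.5],"yaw": 0}

```text
time: 16.5
tool_pos: [0.5453, 0.1167, 0.256]
tool_rot: [3.141, 0.001, 2.96]
contact_force: [-2.2, 0.2, 2.4]
opening: 0.0099
grip_force: 50.0
```

>>> send_rows:
  plan:
    - {"offset": [0,0,0.5],"yaw": 0}
    - {"offset": [0,0,0],"yaw": 0}

```text
time: 16.7
tool_pos: [0.5453, 0.1167, 0.2552]
tool_rot: [3.141, 0.0, 2.96]
contact_force: [-1.5, 0.0, 2.3]
opening: 0.0095
grip_force: 50.0
```

>>> send_rows:
  plan:
    - {"offset": [0.7,0,0.3],"yaw": 0}
    - {"offset": [0,0,0.3],"yaw": 0}
    - {"offset": [0,0,0.3],"yaw": 0}
    - {"offset": [0,0,0.3],"yaw": 0}

```text
time: 17.1
tool_pos: [0.5448, 0.1168, 0.254]
tool_rot: [3.141, 0.001, 2.96]
contact_force: [-0.3, 0.4, 2.4]
opening: 0.0095
grip_force: 50.0
```

>>> send_rows:
  plan:
    - {"offset": [0,0,0.3],"yaw": 0}
    - {"offset": [0,0,0.3],"yaw": 0}
    - {"offset": [0,0,0.3],"yaw": 0}
    - {"offset": [0,0,0.3],"yaw": 0}

```text
time: 17.5
tool_pos: [0.5447, 0.1168, 0.2528]
tool_rot: [3.141, 0.001, 2.96]
contact_force: [1.1, -1.0, 2.5]
opening: 0.0096
grip_force: 50.0
```

>>> send_rows:
  plan:
    - {"offset": [0,0,0.3],"yaw": 0}
    - {"offset": [0,0,0.3],"yaw": 0}
    - {"offset": [0,0,0.3],"yaw": 0}
    - {"offset": [0,0,0.3],"yaw": 0}

```text
time: 17.9
tool_pos: [0.5446, 0.1168, 0.2516]
tool_rot: [3.141, 0.0, 2.96]
contact_force: [0.6, -0.8, 2.2]
opening: 0.0098
grip_force: 50.0
```

>>> send_rows:
  plan:
    - {"offset": [0,0,0.3],"yaw": 0}
    - {"offset": [0,0,0.3],"yaw": 0}
    - {"offset": [0,0,0.3],"yaw": 0}
    - {"offset": [0,0,0.3],"yaw": 0}

```text
time: 18.3
tool_pos: [0.5446, 0.1168, 0.2503]
tool_rot: [3.142, 0.0, 2.96]
contact_force: [1.7, -0.2, 2.0]
opening: 0.0097
grip_force: 50.0
```

>>> send_rows:
  plan:
    - {"offset": [0,0,0.3],"yaw": 0}
    - {"offset": [0,0,0.3],"yaw": 0}
    - {"offset": [0,0,0.3],"yaw": 0}
    - {"offset": [0,0,0.3],"yaw": 0}

```text
time: 18.7
tool_pos: [0.5445, 0.1168, 0.2491]
tool_rot: [3.141, 0.0, 2.96]
contact_force: [1.8, -1.0, 2.7]
opening: 0.0098
grip_force: 50.0
```

>>> send_rows:
  plan:
    - {"offset": [-0.3,0,0.3],"yaw": 0}
    - {"offset": [0,0,0.3],"yaw": 0}
    - {"offset": [0,0,0.3],"yaw": 0}
    - {"offset": [0,0,0.3],"yaw": 0}

```text
time: 19.1
tool_pos: [0.5447, 0.1168, 0.2479]
tool_rot: [3.142, -0.0, 2.96]
contact_force: [1.8, -0.4, 2.2]
opening: 0.01
grip_force: 50.0
```

>>> send_rows:
  plan:
    - {"offset": [0,0,0.3],"yaw": 0}
    - {"offset": [0,0,0.3],"yaw": 0}
    - {"offset": [0,0,0.3],"yaw": 0}
    - {"offset": [0,0,0.3],"yaw": 0}

```text
time: 19.5
tool_pos: [0.5447, 0.1168, 0.2467]
tool_rot: [3.142, -0.0, 2.96]
contact_force: [1.0, -0.1, 2.0]
opening: 0.0097
grip_force: 50.0
```

>>> send_rows:
  plan:
    - {"offset": [0,0,0.3],"yaw": 0}
    - {"offset": [0,0,0.3],"yaw": 0}
    - {"offset": [0,0,0.3],"yaw": 0}
    - {"offset": [0,0,0.3],"yaw": 0}

```text
time: 19.9
tool_pos: [0.5448, 0.1168, 0.2455]
tool_rot: [3.142, -0.0, 2.96]
contact_force: [1.7, -0.4, 3.1]
opening: 0.0097
grip_force: 50.0
```

>>> send_rows:
  plan:
    - {"offset": [0,0,0.3],"yaw": 0}
    - {"offset": [0,0,0.3],"yaw": 0}
    - {"offset": [0,0,0.3],"yaw": 0}
    - {"offset": [0,0,0.3],"yaw": 0}

```text
time: 20.3
tool_pos: [0.5448, 0.1168, 0.2443]
tool_rot: [3.142, -0.0, 2.96]
contact_force: [0.3, 0.2, 3.5]
opening: 0.0098
grip_force: 50.0
```

>>> send_rows:
  plan:
    - {"offset": [0,0,0.3],"yaw": 0}
    - {"offset": [0,0,0.3],"yaw": 0}
    - {"offset": [0,0,0.3],"yaw": 0}

```text
time: 20.6
tool_pos: [0.5448, 0.1168, 0.2434]
tool_rot: [3.142, -0.0, 2.96]
contact_force: [1.7, -0.7, 2.3]
opening: 0.01
grip_force: 50.0
```

>>> send_rows:
  plan:
    - {"offset": [0,0,0.3],"yaw": 0}
    - {"offset": [0,0,0.3],"yaw": 0}
    - {"offset": [0,0,0.3],"yaw": 0}
    - {"offset": [0,0,0.3],"yaw": 0}

```text
time: 21.0
tool_pos: [0.5448, 0.1168, 0.2422]
tool_rot: [3.142, 0.0, 2.96]
contact_force: [-0.2, -0.3, 2.2]
opening: 0.0096
grip_force: 50.0
```

>>> send_rows:
  plan:
    - {"offset": [0,0,0.3],"yaw": 0}
    - {"offset": [0,0,0.3],"yaw": 0}
    - {"offset": [0,0,0.3],"yaw": 0}
    - {"offset": [0,0,0.3],"yaw": 0}

```text
time: 21.4
tool_pos: [0.5448, 0.1168, 0.241]
tool_rot: [3.142, -0.0, 2.96]
contact_force: [1.3, -0.1, 1.2]
opening: 0.0097
grip_force: 50.0
```

>>> send_rows:
  plan:
    - {"offset": [0,0,0.3],"yaw": 0}
    - {"offset": [0,0,0.3],"yaw": 0}
    - {"offset": [0,0,0.3],"yaw": 0}
    - {"offset": [0,0,0.3],"yaw": 0}

```text
time: 21.8
tool_pos: [0.5448, 0.1168, 0.2398]
tool_rot: [3.141, 0.0, 2.96]
contact_force: [0.4, -0.3, 2.3]
opening: 0.0094
grip_force: 50.0
```

>>> send_rows:
  plan:
    - {"offset": [0,0,0.3],"yaw": 0}
    - {"offset": [0,0,0.3],"yaw": 0}
    - {"offset": [0,0,0.3],"yaw": 0}
    - {"offset": [0,0,0.3],"yaw": 0}

```text
time: 22.2
tool_pos: [0.5448, 0.1168, 0.2386]
tool_rot: [3.141, 0.0, 2.96]
contact_force: [0.8, 0.4, 3.5]
opening: 0.0096
grip_force: 50.0
```

>>> send_rows:
  plan:
    - {"offset": [0,0,0.3],"yaw": 0}
    - {"offset": [0,0,0.3],"yaw": 0}
    - {"offset": [0,0,0.3],"yaw": 0}

```text
time: 22.5
tool_pos: [0.5451, 0.1168, 0.2381]
tool_rot: [3.141, 0.001, 2.96]
contact_force: [2.1, 0.3, 6.4]
opening: 0.0098
grip_force: 50.0
```

Run:
```python
from h import *
b=read_camera("side");a=read_camera("scene");s=status.observe();print(s['time'],s['tool_pos'],s['contact_force'])
cv2.imwrite("pics/v8.png",np.hstack([cv2.resize(b[100:180,280:350],(400,457),interpolation=3),cv2.resize(a[165:245,325:395],(400,457),interpolation=3)])[:,:,::-1])
```

```text
22.6 [0.54504837 0.1167963  0.23814544] [1.39283879 0.05834848 5.40693516]
```

View pics/v8.png

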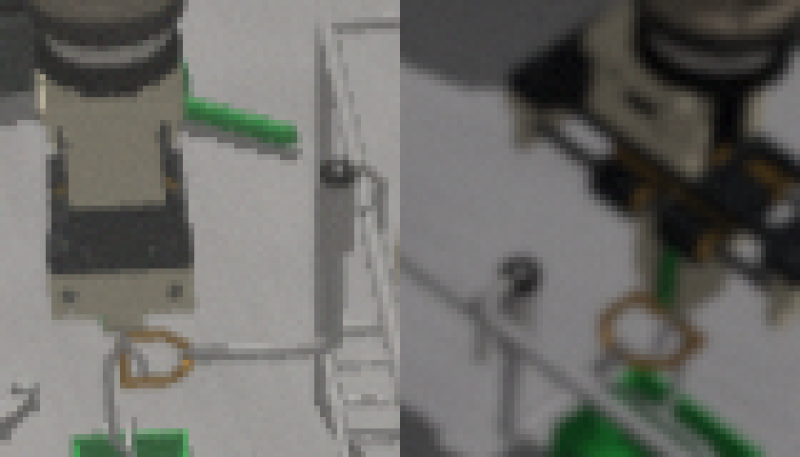

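The collar now sits on the sleeve's top (side crop (338,173)) and the force is rising, so the stop is reached. I'll load it in small steps.

>>> send_rows:
  plan:
    - {"offset": [0,0,0.3],"yaw": 0}
    - {"offset": [0,0,0],"yaw": 0}

```text
time: 22.8
tool_pos: [0.5451, 0.1168, 0.238]
tool_rot: [3.141, 0.001, 2.96]
contact_force: [0.5, -0.3, 6.4]
opening: 0.0097
grip_force: 50.0
```

>>> send_rows:
  plan:
    - {"offset": [0,0,0],"yaw": 0}

```text
time: 22.9
tool_pos: [0.5451, 0.1168, 0.238]
tool_rot: [3.141, 0.001, 2.96]
contact_force: [1.4, -1.2, 5.2]
opening: 0.0101
grip_force: 50.0
```

>>> send_rows:
  plan:
    - {"offset": [0,0,0.3],"yaw": 0}
    - {"offset": [0,0,0.3],"yaw": 0}

```text
time: 23.1
tool_pos: [0.5453, 0.1168, 0.2377]
tool_rot: [3.141, 0.002, 2.96]
contact_force: [1.7, 0.2, 8.5]
opening: 0.0099
grip_force: 50.0
```

>>> send_rows:
  plan:
    - {"offset": [0,0,0],"yaw": 0}

```text
time: 23.2
tool_pos: [0.5453, 0.1168, 0.2377]
tool_rot: [3.141, 0.002, 2.96]
contact_force: [1.4, -0.1, 7.8]
opening: 0.0095
grip_force: 50.0
```

>>> send_rows:
  plan:
    - {"offset": [0,0,0],"yaw": 0}

```text
time: 23.3
tool_pos: [0.5453, 0.1168, 0.2377]
tool_rot: [3.141, 0.002, 2.96]
contact_force: [0.7, -0.5, 7.1]
opening: 0.0098
grip_force: 50.0
```

>>> send_rows:
  plan:
    - {"offset": [0,0,0.3],"yaw": 0}
    - {"offset": [0,0,0.3],"yaw": 0}
    - {"offset": [0,0,0.4],"yaw": 0}

```text
time: 23.6
tool_pos: [0.5456, 0.1167, 0.2372]
tool_rot: [3.141, 0.003, 2.96]
contact_force: [1.6, -0.0, 10.7]
opening: 0.0097
grip_force: 50.0
```

>>> send_rows:
  plan:
    - {"offset": [0,0,0],"yaw": 0}

```text
time: 23.7
tool_pos: [0.5456, 0.1167, 0.2372]
tool_rot: [3.141, 0.003, 2.96]
contact_force: [0.7, -0.7, 10.8]
opening: 0.0102
grip_force: 50.0
```

>>> send_rows:
  plan:
    - {"offset": [0,0,0],"yaw": 0}

```text
time: 23.8
tool_pos: [0.5456, 0.1168, 0.2373]
tool_rot: [3.141, 0.003, 2.96]
contact_force: [1.4, 0.1, 10.4]
opening: 0.0097
grip_force: 50.0
```

>>> send_rows:
  plan:
    - {"offset": [0,0,0.3],"yaw": 0}
    - {"offset": [0,0,0.3],"yaw": 0}
    - {"offset": [0,0,0.4],"yaw": 0}
    - {"offset": [0,0,0],"yaw": 0}

```text
time: 24.2
tool_pos: [0.5458, 0.1167, 0.2367]
tool_rot: [3.141, 0.004, 2.96]
contact_force: [1.4, -0.2, 13.3]
opening: 0.0097
grip_force: 50.0
```

>>> send_rows:
  plan:
    - {"offset": [0,0,0],"yaw": 0}

```text
time: 24.3
tool_pos: [0.5458, 0.1167, 0.2368]
tool_rot: [3.141, 0.004, 2.96]
contact_force: [0.2, -0.0, 12.3]
opening: 0.01
grip_force: 50.0
```

>>> send_rows:
  plan:
    - {"offset": [0,0,0],"yaw": 0}

```text
time: 24.4
tool_pos: [0.5458, 0.1167, 0.2368]
tool_rot: [3.141, 0.004, 2.96]
contact_force: [1.0, -1.0, 12.6]
opening: 0.01
grip_force: 50.0
```

>>> send_rows:
  plan:
    - {"offset": [0,0,0.3],"yaw": 0}
    - {"offset": [0,0,0],"yaw": 0}
    - {"offset": [0,0,0],"yaw": 0}
    - {"offset": [0,0,0],"yaw": 0}
    - {"offset": [0,0,0],"yaw": 0}
    - {"offset": [0,0,0],"yaw": 0}
    - {"offset": [0,0,0],"yaw": 0}
    - {"offset": [0,0,0],"yaw": 0}
    - {"offset": [0,0,0],"yaw": 0}
    - {"offset": [0,0,0],"yaw": 0}

```text
time: 25.4
tool_pos: [0.5459, 0.1167, 0.2366]
tool_rot: [3.141, 0.004, 2.96]
contact_force: [1.0, -0.4, 13.3]
opening: 0.0096
grip_force: 50.0
```

>>> send_rows:
  plan:
    - {"offset": [0,0,0],"yaw": 0}
    - {"offset": [0,0,0],"yaw": 0}
    - {"offset": [0,0,0],"yaw": 0}
    - {"offset": [0,0,0],"yaw": 0}
    - {"offset": [0,0,0],"yaw": 0}
    - {"offset": [0,0,0],"yaw": 0}
    - {"offset": [0,0,0],"yaw": 0}

```text
time: 26.1
tool_pos: [0.5458, 0.1167, 0.2366]
tool_rot: [3.141, 0.004, 2.96]
contact_force: [0.5, -0.6, 12.9]
opening: 0.0099
grip_force: 50.0
```

>>> send_rows:
  plan:
    - {"offset": [0,0,-0.5],"yaw": 0}
    - {"offset": [0,0,-0.5],"yaw": 0}
    - {"offset": [0,0,-0.5],"yaw": 0}
    - {"offset": [0,0,-0.5],"yaw": 0}
    - {"offset": [0,0,-0.5],"yaw": 0}
    - {"offset": [0,0,-0.5],"yaw": 0}
    - {"offset": [0,0,0],"yaw": 0}

```text
time: 26.8
tool_pos: [0.545, 0.1168, 0.238]
tool_rot: [3.141, 0.001, 2.96]
contact_force: [0.5, 0.1, 5.0]
opening: 0.0098
grip_force: 50.0
```

>>> send_rows:
  plan:
    - {"offset": [0,0,0],"yaw": 0}

```text
time: 26.9
tool_pos: [0.545, 0.1168, 0.238]
tool_rot: [3.141, 0.001, 2.96]
contact_force: [0.5, -0.3, 5.0]
opening: 0.0101
grip_force: 50.0
```

>>> send_rows:
  plan:
    - {"offset": [0,0,-0.4],"yaw": 0}
    - {"offset": [0,0,-0.4],"yaw": 0}
    - {"offset": [0,0,-0.4],"yaw": 0}
    - {"offset": [0,0,0],"yaw": 0}

```text
time: 27.3
tool_pos: [0.5447, 0.1168, 0.2385]
tool_rot: [3.142, -0.0, 2.96]
contact_force: [1.2, -0.5, 2.6]
opening: 0.0096
grip_force: 50.0
```

>>> send_rows:
  plan:
    - {"offset": [0,0,0],"yaw": 0}

```text
time: 27.4
tool_pos: [0.5447, 0.1168, 0.2385]
tool_rot: [3.142, -0.0, 2.96]
contact_force: [1.2, -0.6, 2.2]
opening: 0.0093
grip_force: 50.0
```

>>> send_rows:
  plan:
    - {"offset": [0,0,0],"yaw": 0}

```text
time: 27.5
tool_pos: [0.5447, 0.1168, 0.2386]
tool_rot: [3.142, -0.0, 2.96]
contact_force: [1.0, 0.6, 2.8]
opening: 0.0092
grip_force: 50.0
```

>>> send_rows:
  plan:
    - {"offset": [0,0,-0.3],"yaw": 0}
    - {"offset": [0,0,-0.4],"yaw": 0}
    - {"offset": [0,0,0],"yaw": 0}

```text
time: 27.8
tool_pos: [0.5445, 0.1168, 0.2391]
tool_rot: [-3.141, -0.001, 2.96]
contact_force: [0.3, 1.1, -0.3]
opening: 0.0094
grip_force: 50.0
```

>>> send_rows:
  plan:
    - {"offset": [0,0,0],"yaw": 0}
    - {"offset": [0,0,0],"yaw": 0}
    - {"offset": [0,0,0],"yaw": 0}
  squeeze: 3

```text
time: 28.1
tool_pos: [0.5445, 0.117, 0.2392]
tool_rot: [3.141, -0.001, 2.96]
contact_force: [0.5, 1.6, -1.1]
opening: 0.01
grip_force: 3.0
```

>>> send_rows:
  plan:
    - {"offset": [0,0,0],"yaw": 0}
    - {"offset": [0,0,0],"yaw": 0}
    - {"offset": [0,0,0],"yaw": 0}
    - {"offset": [0,0,0],"yaw": 0}
    - {"offset": [0,0,0],"yaw": 0}
    - {"offset": [0,0,0],"yaw": 0}
    - {"offset": [0,0,0],"yaw": 0}
    - {"offset": [0,0,0],"yaw": 0}
  hand: 0.4

```text
time: 28.9
tool_pos: [0.5448, 0.1168, 0.2394]
tool_rot: [3.142, -0.0, 2.96]
contact_force: [0.5, -0.2, 0.4]
opening: 0.0551
grip_force: 0.0
```

Run:
```python
from h import *
s=status.observe();print(s['time'],s['tool_pos'],s['contact_force'],s['opening'])
w=read_camera("wrist");a=read_camera("scene");b=read_camera("side")
cv2.imwrite("pics/v9.png",np.hstack([cv2.resize(b[110:200,270:340],(250,321),interpolation=3),cv2.resize(a[160:250,335:405],(250,321),interpolation=3),cv2.resize(w[100:400,150:450],(300,321))])[:,:,::-1])
```

```text
28.9 [0.54477109 0.11679994 0.23941838] [ 0.45552225 -0.1917109   0.42902827] 0.05514670721560877
```

View pics/v9.png

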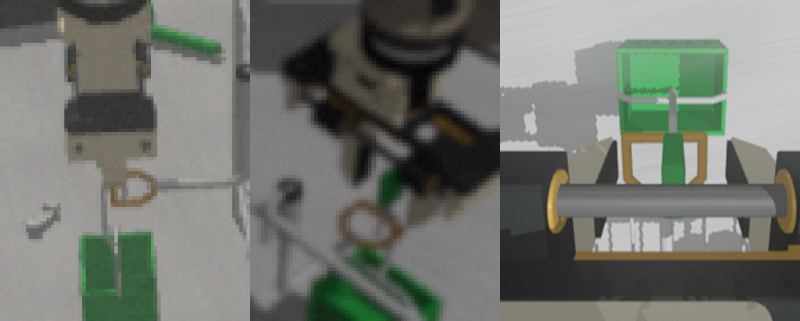

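The caddy hangs on the loop and the fingers are clear of the tab on both sides (wrist crop (674,170)). I back off straight up.

>>> send_rows:
  plan:
    - {"offset": [0,0,-4],"yaw": 0}
    - {"offset": [0,0,-8],"yaw": 0}
    - {"offset": [0,0,-12],"yaw": 0}
    - {"offset": [0,0,-15],"yaw": 0}
    - {"offset": [0,0,-15],"yaw": 0}
    - {"offset": [0,0,-15],"yaw": 0}
    - {"offset": [0,0,-15],"yaw": 0}
    - {"offset": [0,0,-15],"yaw": 0}
    - {"offset": [0,0,-8],"yaw": 0}
    - {"offset": [0,0,-4],"yaw": 0}
    - {"offset": [0,0,0],"yaw": 0}
    - {"offset": [0,0,0],"yaw": 0}
    - {"offset": [0,0,0],"yaw": 0}
    - {"offset": [0,0,0],"yaw": 0}
    - {"offset": [0,0,0],"yaw": 0}
    - {"offset": [0,0,0],"yaw": 0}
    - {"offset": [0,0,0],"yaw": 0}
    - {"offset": [0,0,0],"yaw": 0}
    - {"offset": [0,0,0],"yaw": 0}
    - {"offset": [0,0,0],"yaw": 0}

```text
time: 31.05
tool_pos: [0.5448, 0.1168, 0.3505]
tool_rot: [3.141, 0.0, 2.96]
contact_force: [0.4, -0.6, -0.3]
opening: 0.055
grip_force: 0.0
```

Run:
```python
from h import *
s=status.observe();print(s['time'],s['tool_pos'],s['contact_force'],s['opening'])
def f():
    o=[];
    for c in("scene","side"):
        im=read_camera(c);h=cv2.cvtColor(im,cv2.COLOR_RGB2HSV);m=(h[...,0]>50)&(h[...,0]<75)&(h[...,1]>100)
        box=(345,180,420,270) if c=="scene" else (275,140,330,230)
        y,x=np.nonzero(m[box[1]:box[3],box[0]:box[2]]);o+=[x.mean().round(2),y.mean().round(2),len(x)];ims[c]=im
    return o
ims={}
for i in range(6): print(f())
print(status.observe()['time'])
b,a=ims["side"],ims["scene"]
cv2.imwrite("pics/v10.png",np.hstack([cv2.resize(b[100:210,260:350],(393,480),interpolation=3),cv2.resize(a[160:270,335:425],(393,480),interpolation=3)])[:,:,::-1])
```

```text
31.05 [0.54476366 0.11679583 0.35045068] [ 0.41438828 -0.61844951 -0.25667567] 0.05502119783180533
[np.float64(23.17), np.float64(67.44), 690, np.float64(28.15), np.float64(44.64), 382]
[np.float64(23.15), np.float64(67.49), 694, np.float64(27.97), np.float64(45.34), 403]
[np.float64(23.12), np.float64(67.55), 690, np.float64(28.22), np.float64(45.07), 376]
[np.float64(23.12), np.float64(67.47), 692, np.float64(28.05), np.float64(45.01), 393]
[np.float64(23.15), np.float64(67.5), 692, np.float64(28.07), np.float64(44.6), 412]
[np.float64(23.18), np.float64(67.52), 691, np.float64(27.68), np.float64(45.15), 399]
31.65
```

```bash
python3 -c "
from cell import ticket
print(ticket.hand_in())"
```

```text
the job is handed in; nothing more can be done
None
```

The green caddy hangs still on the brass loop with the rod fully out, and I handed the job in at about 32 s. I held a pull of about 15 N at the loop (13 N at the wrist plus the caddy's 2 N) for over a second, and no wrist reading passed 13.3 N. The jar, the dish and the rests were left alone.

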